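# Shut the buffing machine down

## Task

Shut the buffing machine down: with the fingertips press the button of the red remote gently right down and let it come up again, then push the orange-balled switch lever gently over to the far side as far as it goes, and draw back. Touch only: do not lift, tip or slide the red remote. Leave the green and yellow remotes, the white-balled lamp lever, the pipe and the glue bottle as they are.

Things in the scene. Friction and masses are not known exactly. Their poses are not given: they have to be found in the camera images.
- red_remote: red remote: a loose black round puck, 68 mm across and 30 mm high, about 0.4 kg, rubber foot, with a round red push button on top (stops the buffing machine). Origin: centre of its underside, on the bench; z up.
- red_button_top (a point): centre of the top face of the red button: 36 mm across, 44 mm above the bench when up, sinks straight down up to 7 mm
- red_button (a joint): travel of the red button (m): 0 up, 0.007 fully down. Spring: starts to move at about 1.5 N, fully down at about 5 N, rises again by itself.
- green_remote: green remote: a loose black round puck, 68 mm across and 30 mm high, about 0.4 kg, rubber foot, with a round green push button on top (starts the buffing machine). Origin: centre of its underside, on the bench; z up.
- green_button_top (a point): centre of the top face of the green button: 36 mm across, 44 mm above the bench when up, sinks straight down up to 7 mm
- green_button (a joint): travel of the green button (m): 0 up, 0.007 fully down. Spring: starts to move at about 1.5 N, fully down at about 5 N, rises again by itself.
- yellow_remote: yellow remote: a loose black round puck, 68 mm across and 30 mm high, about 0.4 kg, rubber foot, with a round yellow push button on top (works the dust extractor). Origin: centre of its underside, on the bench; z up.
- yellow_button_top (a point): centre of the top face of the yellow button: 36 mm across, 44 mm above the bench when up, sinks straight down up to 7 mm
- yellow_button (a joint): travel of the yellow button (m): 0 up, 0.007 fully down. Spring: starts to move at about 1.5 N, fully down at about 5 N, rises again by itself.
- switch_board: brown wooden board 100 x 200 x 20 mm, screwed to the bench, carrying two lever switches side by side, one 50 mm to either side of its centre along its y. Origin: centre of its underside; its x axis points from the robot's side to the far side, the way the levers are pushed; its y along the 200 mm; z up.
- motor_switch_tip (a point): centre of the 26 mm ball at the end of the motor switch lever (an orange ball on a 10 mm steel rod; buffer's main switch: on at the robot's side, off at the far side). The rod pivots 42 mm above the bench, 80 mm from the ball's centre; the ball's centre is 112 mm above the bench at either end of the swing, 122 mm upright. Its dark 70 x 50 mm housing tops out at 55 mm. It starts leaning to the board's -x, within 0.15 rad of its stop.
- motor_switch (a joint): angle of the motor lever (rad): 0 leaning to the board's -x (robot's side), 0.5 upright, 1.0 leaning fully to the board's +x against its stop. It takes about 1 N at the ball to move and stays where it is left.
- lamp_switch_tip (a point): centre of the 26 mm ball at the end of the lamp switch lever (a white ball on a 10 mm steel rod; bench lamp switch, to be left alone). The rod pivots 42 mm above the bench, 80 mm from the ball's centre; the ball's centre is 112 mm above the bench at either end of the swing, 122 mm upright. Its dark 70 x 50 mm housing tops out at 55 mm. It starts leaning to the board's -x, within 0.15 rad of its stop.
- lamp_switch (a joint): angle of the lamp lever (rad): 0 leaning to the board's -x (robot's side), 0.5 upright, 1.0 leaning fully to the board's +x against its stop. It takes about 1 N at the ball to move and stays where it is left.
- pipe: loose finished tobacco pipe standing on its flat-bottomed brown bowl (42 mm across, 45 mm high), black stem reaching 115 mm out along its x. Origin: underside centre of the bowl. To be left alone.
- glue: loose yellow glue bottle, 48 mm across, 120 mm high, standing. Origin: centre of its underside. To be left alone.
- motor_switch_base: the dark housing of the motor switch, with its lever: 70 x 50 x 25 mm on the board. Origin: underside centre, 20 mm above the bench, on the board's top, straight below the lever's pivot; axes as the board's.
Not all that is in view belongs to the job. What is shaped like the red_remote but purple is not meant.

How it is judged:
On the way, in this order (a step that is already met when the one before it is completed fails the run):
1. the red button is pressed down (5 of its 7 mm or more) while the motor lever still leans to the robot's side (value of joint red_button above 0.005 m and value of joint motor_switch below 0.3 rad), for 0.05 s.
2. the red button is up again, the motor lever not yet moved (value of joint red_button below 0.0015 m and value of joint motor_switch below 0.3 rad), for 0.05 s.
3. the motor lever is over at the far side (value of joint motor_switch above 0.9 rad), for 0.2 s.
At the end, for the whole second after the job is handed in: Motor lever still at the far side (over 0.9 rad), lamp lever on the robot's side (under 0.25 rad), all buttons up (within 1.5 mm), red remote upright within 20 mm of its start; green and yellow remotes, pipe and glue upright, at rest, within 15 mm (value of joint motor_switch above 0.9 rad and value of joint lamp_switch below 0.25 rad and velocity of joint motor_switch below 0.05 rad/s and value of joint each of red_button, green_button, yellow_button below 0.0015 m and distance of red_remote from where it was at the start of the episode below 0.02 m and distance of each of green_remote, yellow_remote, pipe, glue from where it was at the start of the episode below 0.015 m and angle between each of glue, pipe's own z axis and vertical below 0.15 rad and angle between red_remote's own z axis and vertical below 0.1 rad and linear speed of each of red_remote, green_remote, yellow_remote, pipe, glue below 0.02 m/s); the robot touches nothing.
It fails at once if the red remote was lifted, tipped or shoved more than 20 mm (distance of red_remote from where it was at the start of the episode above 0.02 m or height (world z) of red_remote above 0.008 m or angle between red_remote's own z axis and vertical above 0.2 rad).
It fails at once if the green or yellow button was pressed (value of joint any of green_button, yellow_button above 0.002 m).
It fails at once if the green or yellow remote, the pipe or the glue bottle was moved more than 15 mm or tipped (distance of any of green_remote, yellow_remote, pipe, glue from where it was at the start of the episode above 0.015 m or angle between any of pipe, glue's own z axis and vertical above 0.3 rad).
It fails at once if the lamp switch lever was pushed (value of joint lamp_switch above 0.25 rad).
It fails at once if the red remote or the switch lever was pushed harder than 25 N (contact force between the fingers and red_remote above 25 N or contact force between the fingers and motor_switch_base above 25 N).
It also fails if it takes over 38 s, if anything falls off the work surface, if the arm or the gripper's body presses on something with over 40 N, if the wrist force passes 120 N, or if a joint passes its speed limit or range.

## Robot

A 6-joint arm with a two-finger parallel gripper is mounted at the origin on the work surface. World frame = base frame: x ahead of the robot, y to its left, z up, the work surface at z = 0. Lengths are in m, angles in rad, forces in N, time in s.
With the tool pointing down it reaches from about 0.3 to 0.75 m from the base axis. Payload 8.5 kg.
Tool frame: the origin (TCP) lies at the very end of the fingers, on their centre line; the grasp point (between the pads) lies 19 mm behind it (bot.pinch_z is the distance from the TCP to the grasp point, in m); y points along the fingers, x is the direction in which the jaws open and shut, and the axes are right-handed (so a half turn about y gives the same grasp; the last joint's range is limited). The gripper opens to 85 mm and grips with 20 to 120 N. Pads are 22 mm wide; open, the fingers measure 114 mm over their backs; the gripper's body (76 mm by 85 mm) begins 54 mm behind the grasp point. The pads swing forward as they close: fully open they stand 13 mm farther back than shut.
Start: joints at [0.964, 0.381, 1.297, -0, 1.464, -0.215], TCP at [0.21, 0.508, 0.231] pointing down, gripper open.
Joint ranges: [-3.11, 3.11], [-0.89, 2.33], [0.22, 2.48], [-1.42, 4.56], [0.17, 2.85], [-2.88, 2.88]. Speed limits (rad/s): [2.39, 2.39, 3.14, 3.14, 3.14, 3.14].

## Interface

Orientations are given as a rotation vector (axis times angle).
In Python, from station import bot gives the robot as it stands. Calls block until the motion is done:
- bot.goto(position, orientation): joint-space move of the TCP to a pose.
- bot.line_to(position, rotation=None, velocity=0.15, contact_N=None): straight line of the TCP; rotation=None keeps the orientation; velocity is the mean speed in m/s. With contact_N (N) it stops when the force on the tool has changed by that much, and returns True; else False.
- bot.set_joints(angles): joint-space move.
- bot.ungrasp() and bot.grasp(f_grip=None): open the fingers fully, or close them until they stop; f_grip is the grip in N (None keeps the last).
- bot.sleep(seconds).
- bot.ik(position, orientation): joint angles nearest the present ones, or None.
- bot.sense(): the state.
- bot.grab_frame(name): name is "side" or "top" or "wrist"; returns (picture, depth): 384x512x3 uint8, red, green, blue; 384x512 float32, m along the optical axis (not along the pixel's ray), 0 where there is no reading.
- bot.camera_info(name): a dict with "fx", "fy", "cx", "cy" (pixels), "rvec" (rotation vector, rad) and "tvec" (3), from world to camera coordinates, as OpenCV has them; the wrist camera has in their place "T_tool_cam" (4x4, takes a point from camera to tool coordinates, whose origin is the TCP and whose axes are the tool frame's). Camera axes: x right, y down, z forward; pixel columns grow to the right and rows downward; lengths in m; the calibration is good to about 2 mm. A picture is of the moment at which its call begins: read the wrist's pose just before it. camera_info takes no time and is no camera call.
A pose or a line that the arm cannot do raises bot.Unreachable and nothing moves.
- bot.finish_job(): hands the job in, once; it reports no verdict.
Trained networks look in the newest picture that a camera, given by its name, has taken for a name from the list of things; names that differ only in an ending like _2 or _b are one class to them, and where a whole thing is asked for, a point or a joint stands for the part that bears it (a point fixed in the world has none). Each returns a list of dicts, best first, with "p" (0 to 1); they miss things now and then, are a little off and sometimes report something else, mostly with a low value. They report only what shows in the picture. A call takes as long as a camera call. They do not tell look-alikes from the thing itself.
- bot.recognise(camera, thing): "location" ([x, y, z] in m, in world coordinates, good to about 4 mm: the middle of the surface that is visible of it).
The state is a dict: "time": time; "joints": joint angles; "qvel": joint speeds; "joint_torque": joint torques, N m; "position": TCP position; "orientation": TCP orientation; "wrist_force": force on the tool from outside, world axes, zero at the start; "moment": the same for the moment, N m; "finger_gap": finger opening in m.
Only numpy, scipy, OpenCV 4.12 (cv2) and the standard library are available. Lean on these libraries where they do the work, as an engineer would, in place of code of your own. Each camera call takes 0.05 s, during which the arm holds its last target.

## Working session

There is one attempt and no reset: what is moved stays moved. The work goes in short steps, each a Python script; the robot and the scene stay as the last script left them, time stands still between calls to the robot, and variables do not carry over. Pictures are saved under pics/ and viewed, and the job is handed in when it is done.

```bash
ls; mkdir -p pics
python3 - <<'E'
from station import bot
import cv2,numpy as np
s=bot.sense();print(s['time'],s['position'],s['orientation'],s['finger_gap'])
for c in ['side','top']:
    im,d=bot.grab_frame(c);cv2.imwrite(f'pics/{c}0.png',im[:,:,::-1]);np.save(f'pics/{c}0.npy',d)
    i=bot.camera_info(c);print(i)
    for n in ['red_remote','red_button_top','motor_switch_tip','lamp_switch_tip','switch_board','green_remote','yellow_remote','pipe','glue']:
        print(c,n,[(np.round(r['location'],3).tolist(),round(r['p'],2)) for r in bot.recognise(c,n)][:4])
print(bot.sense()['time'])
E
```

```text
pics
0.0 [0.20985285 0.50806974 0.23070913] [-1.37001563 -0.91487103  0.91710162] 0.08517872411489083
{'fx': 369.666407189321, 'fy': 369.666407189321, 'cx': 257.408067861618, 'cy': 196.6885667861737, 'rvec': array([ 0.08168954, -2.85160483,  1.2388119 ]), 'tvec': array([0.50998236, 0.09556822, 0.94108031])}
side red_remote [([0.463, -0.122, 0.031], 0.91), ([0.437, -0.233, 0.028], 0.9), ([0.35, -0.044, 0.031], 0.76), ([0.357, -0.144, 0.025], 0.72)]
side red_button_top [([0.464, -0.133, 0.04], 0.56), ([0.355, -0.153, 0.047], 0.54), ([0.346, -0.051, 0.04], 0.51), ([0.435, -0.246, 0.042], 0.42)]
side motor_switch_tip [([0.594, -0.01, 0.115], 0.55)]
side lamp_switch_tip [([0.594, 0.087, 0.117], 0.45)]
side switch_board [([0.614, 0.086, 0.022], 0.58), ([0.474, 0.168, 0.042], 0.26)]
side green_remote [([0.472, 0.002, 0.028], 0.94)]
side yellow_remote [([0.472, 0.182, 0.028], 0.59), ([0.621, -0.011, 0.045], 0.59), ([0.593, 0.087, 0.111], 0.51)]
side pipe [([0.595, 0.084, 0.115], 0.63), ([0.556, -0.327, 0.03], 0.54)]
side glue [([0.559, 0.332, 0.076], 0.86), ([0.591, 0.091, 0.123], 0.4), ([0.556, -0.327, 0.03], 0.24)]
{'fx': 364.3078195355328, 'fy': 364.3078195355328, 'cx': 255.2544069160534, 'cy': 193.86615910337713, 'rvec': array([ 2.1141089 , -2.15764577,  0.21786758]), 'tvec': array([0.01122104, 0.52992202, 0.90191881])}
top red_remote [([0.359, -0.157, 0.028], 0.88), ([0.435, -0.246, 0.034], 0.78), ([0.587, -0.017, 0.122], 0.74), ([0.573, -0.138, 0.032], 0.69)]
top red_button_top [([0.557, 0.311, 0.08], 0.73), ([0.35, -0.059, 0.046], 0.67), ([0.467, -0.138, 0.046], 0.61), ([0.583, -0.142, 0.045], 0.61)]
top motor_switch_tip []
top lamp_switch_tip [([0.581, 0.08, 0.129], 0.49)]
top switch_board [([0.614, 0.033, 0.019], 0.91)]
top green_remote [([0.47, -0.018, 0.034], 0.77)]
top yellow_remote [([0.472, 0.16, 0.029], 0.65)]
top pipe [([0.556, -0.329, 0.035], 0.87)]
top glue [([0.556, 0.309, 0.078], 0.86)]
1.0
```

View pics/top0.png

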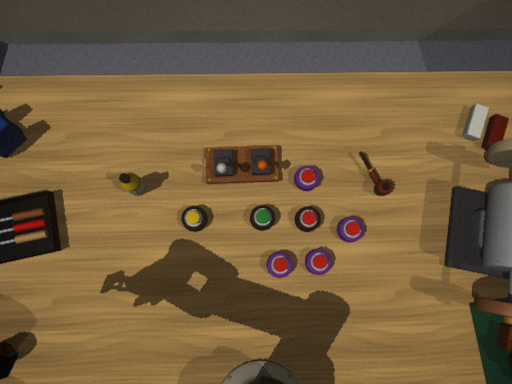

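View pics/side0.png

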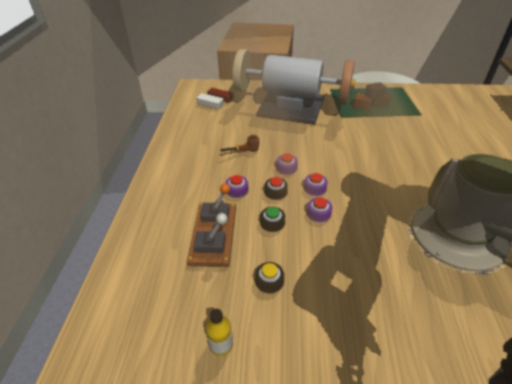

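```bash
cat > h.py <<'E'
import cv2,numpy as np
from scipy.spatial.transform import Rotation as R
from station import bot
def P(c):
    i=bot.camera_info(c);K=np.array([[i['fx'],0,i['cx']],[0,i['fy'],i['cy']],[0,0,1]])
    return K@np.c_[R.from_rotvec(i['rvec']).as_matrix(),i['tvec']]
def cent(im,box,h,smin=120,vmin=60):
    hsv=cv2.cvtColor(im,cv2.COLOR_BGR2HSV)
    m=np.zeros(im.shape[:2],np.uint8);x0,y0,x1,y1=box
    s=hsv[y0:y1,x0:x1].astype(int)
    hh=(s[...,0]-h[0])%180<=(h[1]-h[0])%180
    m[y0:y1,x0:x1]=hh&(s[...,1]>smin)&(s[...,2]>vmin)
    n,l,st,c=cv2.connectedComponentsWithStats(m)
    k=1+np.argmax(st[1:,4]);return c[k],st[k]
def tri(a,b):
    X=cv2.triangulatePoints(P('top'),P('side'),np.array(a,float).reshape(2,1),np.array(b,float).reshape(2,1))[:,0];return X[:3]/X[3]
def proj(c,X):
    p=P(c)@np.r_[X,1];return p[:2]/p[2]
E
python3 - <<'E'
from h import *
t=cv2.imread('pics/top0.png');s=cv2.imread('pics/side0.png')
for n,bt,bs,h in [('red',(294,204,324,232),(262,174,290,200),(172,8)),('green',(250,204,276,230),(258,204,288,232),(50,90)),('yellow',(180,204,208,232),(252,258,288,292),(20,35)),('orange',(254,158,270,173),(218,181,231,195),(4,16))]:
    a,sa=cent(t,bt,h);b,sb=cent(s,bs,h)
    print(n,a.round(1),sa,b.round(1),sb,tri(a,b).round(4), 'reproj',(proj('top',tri(a,b))-a).round(1))
cv2.imwrite('pics/z1.png',np.hstack([cv2.resize(t[130:250,180:340],None,fx=2.4,fy=2.4,interpolation=2),cv2.resize(s[160:280,180:340],None,fx=2.4,fy=2.4,interpolation=2)]))
i=R.from_rotvec(bot.sense()['orientation']).as_matrix();print(i.round(3))
E
```

```text
red [308.8 217.5] [302 211  14  14 145] [275.8 181.3] [270 177  13  10  96] [ 0.4669 -0.1385  0.038 ] reproj [ 0.  -0.2]
green [262.4 216.1] [256 210  13  13 129] [272.3 211.7] [267 208  12   9  91] [ 0.4729 -0.0172  0.0388] reproj [ 0.  -0.1]
yellow [192.6 217. ] [186 211  14  13 148] [269.3 269.3] [262 262  16  16 211] [0.4739 0.1637 0.0406] reproj [ 0.  -0.2]
orange [261.9 164.7] [257 160  11  11  94] [224.4 188.3] [220 182  10  13  90] [ 0.5912 -0.016   0.1149] reproj [ 0.  -0.3]
[[ 0.382  0.    -0.924]
 [ 0.924  0.     0.382]
 [ 0.    -1.     0.   ]]
```

View pics/z1.png

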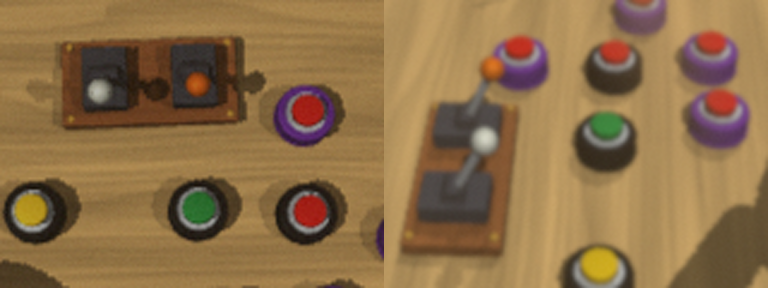

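Run:
```python
from h import *
M=P('top')
def bp(u,v,z):
    A=np.c_[M[:,0],M[:,1],-np.array([u,v,1])];return np.linalg.solve(A,-(M[:,2]*z+M[:,3]))[:2]
for u,v in [(62,41),(236,37),(240,120),(64,128)]: print(bp(180+u/2.4,130+v/2.4,.02).round(4))
bot.grasp(20)
rot=R.from_matrix(np.array([[0,0,-1],[1,0,0],[0,-1,0]])).as_rotvec()
bot.goto([0.437,-0.139,0.20],rot)
s=bot.sense();print(s['time'],s['position'],s['finger_gap'],s['wrist_force'].round(2))
im,d=bot.grab_frame('wrist');cv2.imwrite('pics/w1.png',im[:,:,::-1])
i=bot.camera_info('wrist')
for n in ['red_button_top','motor_switch_tip']:
  print([(np.round(r['location'],3).tolist(),round(r['p'],2)) for r in bot.recognise('wrist',n)][:4])
T=np.eye(4);T[:3,:3]=R.from_rotvec(s['orientation']).as_matrix();T[:3,3]=s['position']
C=T@i['T_tool_cam']
for n,X in [('red',[.467,-.139,.044]),('ball',[.591,-.016,.115])]:
    p=(np.linalg.inv(C)@np.r_[X,1])[:3];print(n,p[0]/p[2]*i['fx']+i['cx'],p[1]/p[2]*i['fy']+i['cy'])
```

```text
[0.6682 0.1325]
[ 0.6699 -0.0669]
[ 0.5722 -0.0682]
[0.5665 0.13  ]
4.2083 [ 0.43716409 -0.13852153  0.20002826] 7.095685894249081e-05 [-0.55  0.35 -0.  ]
[([0.35, -0.061, 0.043], 0.92), ([0.429, -0.249, 0.042], 0.89), ([0.352, -0.161, 0.045], 0.71), ([0.464, -0.141, 0.043], 0.66)]
[]
red 257.36186460837166 206.40613755965083
ball 387.7164891173269 355.0895953689152
```

View pics/w1.png

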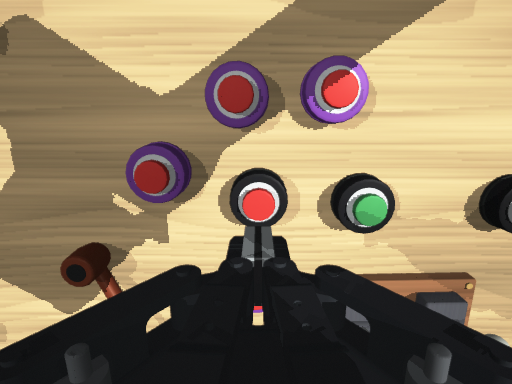

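The wrist view shows the black-bodied red remote with its button at about (258,205), predicted at (257,206), so it agrees with the triangulation. Next I press it.

Run:
```python
from h import *
def st(l):
    s=bot.sense();print(l,round(s['time'],2),s['position'].round(4),s['wrist_force'].round(2))
bot.goto([0.466,-0.139,0.10],bot.sense()['orientation'])
bot.line_to([0.466,-0.139,0.052],velocity=0.08);st('above')
print(bot.line_to([0.466,-0.139,0.030],velocity=0.015,contact_N=8));st('down')
bot.sleep(0.2);st('hold')
im,d=bot.grab_frame('side');cv2.imwrite('pics/s1.png',im[:,:,::-1])
```

```text
above 5.61 [ 0.4663 -0.1392  0.0526] [-0.25  0.11 -0.36]
True
down 6.6 [ 0.466 -0.139  0.037] [-1.63 -0.07  6.88]
hold 6.8 [ 0.466 -0.139  0.037] [-1.3   0.77  9.21]
```

```bash
python3 -c "
import cv2;s=cv2.imread('pics/s1.png');cv2.imwrite('pics/s1z.png',cv2.resize(s[120:270,180:350],None,fx=4,fy=4))"
```

```text
(no output)
```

View pics/s1z.png

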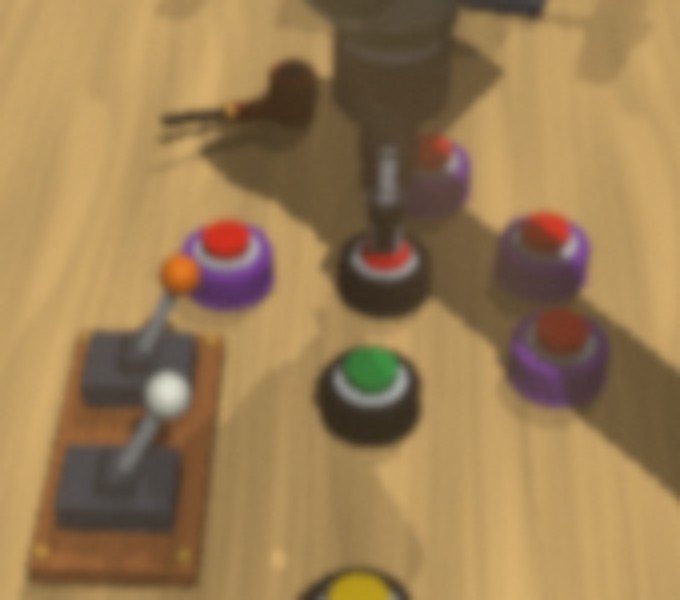

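The remote is pressed to its stop: TCP at 37 mm, 9 N, and it hasn't moved. Next I release it and move to the lever.

Run:
```python
from h import *
def st(l):
    s=bot.sense();print(l,round(s['time'],2),s['position'].round(4),s['wrist_force'].round(2))
bot.line_to([0.466,-0.139,0.06],velocity=0.03)
bot.line_to([0.466,-0.139,0.17],velocity=0.15);bot.sleep(0.2)
bot.goto([0.525,-0.017,0.17],bot.sense()['orientation'])
bot.line_to([0.525,-0.017,0.104],velocity=0.1);st('before')
print(bot.line_to([0.675,-0.018,0.104],velocity=0.03,contact_N=7));st('pushed')
im,d=bot.grab_frame('side');cv2.imwrite('pics/s2.png',cv2.resize(im[120:270,180:350,::-1],None,fx=4,fy=4))
```

```text
before 10.28 [ 0.5253 -0.0174  0.1046] [ 0.04 -0.43  0.42]
True
pushed 13.57 [ 0.6366 -0.0176  0.1032] [-2.96  0.13  2.45]
```

View pics/s2.png

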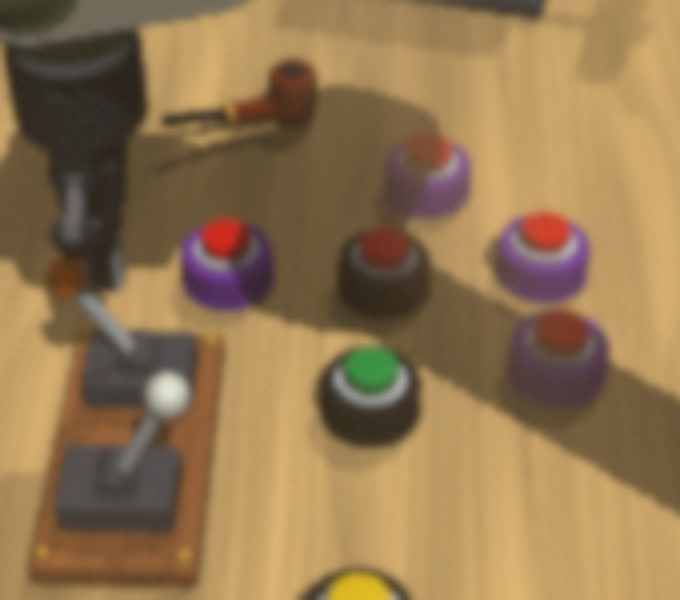

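The lever leans to the far side, with the ball at about (65,275) in the crop. The contact position of x 0.637 matches the predicted stop. I'll draw back and check.

Run:
```python
from h import *
def st(l):
    s=bot.sense();print(l,round(s['time'],2),s['position'].round(4),s['wrist_force'].round(2))
bot.sleep(0.3);st('hold')
bot.line_to([0.56,-0.018,0.108],velocity=0.08)
bot.line_to([0.50,-0.018,0.22],velocity=0.15)
bot.goto([0.25,0.40,0.25],bot.sense()['orientation']);st('away')
ims=[]
for c in ['side','top']:
    im,d=bot.grab_frame(c);ims.append(np.ascontiguousarray(im[:,:,::-1]))
s,t=ims[0],ims[1]
cv2.imwrite('pics/e.png',np.hstack([cv2.resize(t[130:250,180:340],None,fx=2.4,fy=2.4),cv2.resize(s[160:280,180:340],None,fx=2.4,fy=2.4)]))
for n,bt,bs,h in [('red',(294,204,324,232),(262,174,290,200),(172,8)),('green',(250,204,276,230),(258,204,288,232),(50,90)),('yellow',(180,204,208,232),(252,258,288,292),(20,35)),('orange',(250,136,275,175),(188,170,225,205),(4,14))]:
    a,_=cent(t,bt,h,120,40);b,_=cent(s,bs,h,120,40);print(n,a.round(1),b.round(1),tri(a,b).round(4))
```

```text
hold 13.93 [ 0.6365 -0.0176  0.1029] [-1.65  0.18  0.81]
away 17.81 [0.2507 0.3997 0.2499] [-0.23  0.23 -0.05]
red [308.8 217.5] [275.8 181.3] [ 0.4669 -0.1385  0.0381]
green [262.4 216.1] [272.3 211.7] [ 0.473  -0.0172  0.0387]
yellow [192.7 217.1] [269.3 269.2] [0.4739 0.1636 0.0405]
orange [271.2 158.8] [196.4 188.5] [ 0.6436 -0.0413  0.0818]
```

View pics/e.png

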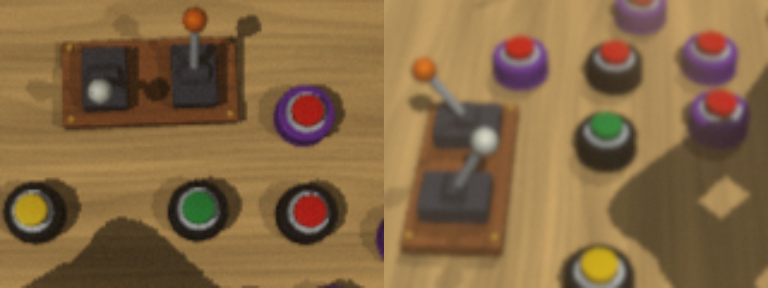

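Run:
```python
from h import *
x=tri([260.8,137.9],[196.7,188.75]);print(x)
px=0.5*(0.669+0.5695) 
for p in (px,px-.003,px+.003): print(p,0.5+np.arcsin(np.clip((x[0]-p)/.08,-1,1)), 0.5+np.arcsin((.5912-p)/.08))
print(.5+np.arccos((x[2]-.042)/.08))
```

```text
[ 0.66061658 -0.01512505  0.11116495]
0.6192500000000001 1.0434385861723157 0.1417616124808933
0.6162500000000001 1.0878608583452438 0.18151827310735308
0.6222500000000001 1.0001785821233549 0.10140377136035411
1.0265183989816542
```

The ball now triangulates to (0.661, −0.015, 0.111), a lever angle of about 1.0 rad, so it is at its stop. Nothing else has moved. Handing in.

Run:
```python
from station import bot
bot.finish_job();print(bot.sense()['time'])
```

```text
the job is handed in; nothing more can be done
the job is handed in; nothing more can be done
```

The job is done and handed in, after about 18 s of the 38 s allowed; no verdict is reported.

- **Red button:** I pressed the button of the black-bodied red remote, not the purple look-alikes, with closed fingertips. It reached its full 7 mm travel at about 9 N on the wrist sensor (TCP at 37 mm), and I let it rise again.
- **Motor lever:** I pushed the orange-balled lever slowly to the far side until the force changed by 7 N. I then drew back and moved the arm clear.

**Last checks:**
- The orange ball triangulated to (0.661, −0.015, 0.111). That is a lever angle of about 1.0 rad, with an uncertainty of a few hundredths, so it is at its stop.
- The red, green and yellow buttons measured within 0.2 mm of where they were at the start, and the white-balled lever looked unchanged.
- I did not look at the pipe or glue bottle again after drawing back. The arm stayed well clear of both.
- One automatic colour fit of the orange ball was wrong because it caught the wooden board, so I replaced it with pixel positions read from the pictures.
- The button heights measured about 38–40 mm instead of the stated 44 mm. The press position agreed with the stated height.

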